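Pulse a coffee grinder with its bayonet lid

ROBOT

A 6-joint arm with a two-finger parallel gripper is mounted at the origin on the work surface. World frame = base frame: x ahead of the robot, y to its left, z up, the work surface at z = 0. Lengths are in mm, angles in rad, forces in N, time in s.
With the tool pointing down it reaches from about 300 to 750 mm from the base axis. Payload 8.5 kg.
Tool frame: the origin (TCP) lies at the very end of the fingers, on their centre line; the grasp point (between the pads) lies 19 mm behind it; z points along the fingers, y is the line along which they close (so a half turn about z gives the same grasp; the last joint's range is limited). The gripper opens to 85 mm and grips with 20 to 120 N. Pads are 22 mm wide; open, the fingers measure 114 mm over their backs; the gripper's body (76 mm by 85 mm) begins 54 mm behind the grasp point. The pads swing forward as they close: fully open they stand 13 mm farther back than shut.
Start: joints at [0.917, 0.381, 1.297, -0, 1.464, -0.215], TCP at [233.659, 497.88, 231.322] pointing down, gripper open.
Joint ranges: [-3.11, 3.11], [-0.89, 2.33], [0.22, 2.48], [-1.42, 4.56], [0.17, 2.85], [-2.88, 2.88]. Speed limits (rad/s): [2.39, 2.39, 3.14, 3.14, 3.14, 3.14].

INTERFACE

Orientations are given as a 3x3 rotation matrix whose columns are the frame's x, y, z axes.
In Python, from rig import robot gives the robot as it stands.
- The arm moves only by the tool jog_arm, never from a script. Its argument "deltas" is text: rows parted by semicolons, each of 5 numbers parted by spaces: the opening in per cent of the stroke, from 0 (shut) to 100 (fully open), then the shift along the world's x, y, z in mm, then the turn about the world's z in degrees. A call has exactly 5 rows; each row is the pose to reach, as a shift and turn from the pose commanded when the call began; what a row does not reach only later rows make up. A row lasts 1/10 s, in which the tool goes at most 50 mm and 8.59 degrees, less where a joint would pass 70% of its speed; a pose out of reach is approached as far as the arm can. A call with a gripper value outside its range is refused whole. The fingers move at their own pace and stop on an object; "newtons" is the grip in N (left out, the last holds). Time passes only in rows, so rows that repeat a pose let the fingers close, or fill a call up. It gives the time, the measured TCP pose, the force, the opening and the grip force at its end, in the units of the state.
- robot.sense(): the state, without advancing time (a new reading comes with each control period).
- robot.snapshot(name): name is "scene" or "side" or "wrist"; returns the picture (384x512x3 uint8, red, green, blue); there is no depth.
- robot.camera_info(name): a dict with "K" (3x3 intrinsics, pixels), "position" and "rotation" of the camera in the world. Camera axes: x right, y down, z forward; pixel columns grow to the right and rows downward; lengths in mm; the calibration is good to about 2 mm. A picture is of the moment at which its call begins: read the wrist's pose just before it. camera_info takes no time and is no camera call; for the wrist camera it gives the pose at the moment of the call.
- robot.hand_in(): hands the job in; it is judged then, once.
The state is a dict: "time_s": time; "joint_pos": joint angles; "joint_vel": joint speeds; "tau": joint torques, N m; "tool_pos": TCP position; "tool_rot": TCP orientation; "ft_force": force on the tool from outside, world axes, zero at the start; "moment": the same for the moment, N m; "width": finger opening in mm; "finger_force": force on a finger pad.
Only numpy, scipy, OpenCV 4.12 (cv2) and the standard library are available. Lean on these libraries where they do the work, as an engineer would, in place of code of your own. Each camera call takes 0.05 s, during which the arm holds its last target. There are 200 camera calls.

TASK

First push the grinder's open front door shut until it snaps onto its catch. Then pick up the twist lid (the one with the straight grip bar), lower it into the grinder's collar with the bar in line with the twin entry ribs, and twist it clockwise, seen from above, to the halfway position where the bar points at the single thin ribs, never as far as the lock click. Finish while still gripping the lid and holding it there against its return spring, the door still shut; leave the other things on the counter where they stand.

Things in the scene. Friction and masses are not known exactly. Their poses are not given: they have to be found in the camera images.
- grinder: Grey grinder fixed to the counter. Origin on the counter under the collar's axis; x points from the door to the back, y to the left seen from the door side, z up. Tower 150 x 150 mm (x -60 to 90), top at z 120; on it a round aluminium collar, 108 mm outside, up to z 150. In front a low compartment, roof at z 111, x -115 to -55, 120 mm wide, closed by the door.
- collar_rim (a point): Centre of the collar's mouth at the rim plane, 150 mm above the counter; axes as the grinder. The lip at the rim (76 mm bore, 8 mm thick) has two gaps 40 degrees wide, on the +x and -x sides, for the lid's lugs; below the lip the bore is 92 mm. Turned clockwise, the lugs run under the lip; anticlockwise is blocked. Three kinds of ribs mark the collar's outside, each kind on both opposite sides.
- entry_rib (a point): Between the twin ribs that mark the entry gap on the collar's -x side (another pair at +x), 60 mm from the axis, at the rim's height. The ribs reach 66 mm from the axis.
- half_rib (a point): Top of the single thin rib (4 mm) that marks halfway, 40 degrees clockwise of entry_rib, 60 mm from the axis (another opposite).
- lock_rib (a point): Top of the 20 mm broad block that marks the lock, 80 degrees clockwise of entry_rib, 60 mm from the axis (another opposite).
- grounds_door (a joint): Angle of the front door, rad: 0 fully shut, grows as its free edge swings out towards the robot. Steel panel 100 mm wide, 88 high (16 to 104 mm above the counter), 10 thick, no handle, upright hinge at its left edge (+y of the grinder). Stays where left; from about 0.12 rad the sprung catch resists with 4 to 6 N at the free edge, then below about 0.05 draws it home and keeps it shut.
- door_hinge (a point): Point on the door's hinge axis, in the middle of the panel's thickness, 60 mm above the counter. Its x axis is normal to the panel, pointing out of the inner face; -y runs along the panel to the free edge 100 mm away.
- door_push (a point): Point on the door's outer face near its free edge, 78 mm from the hinge and 76 mm above the counter: a good place to push. Axes as door_hinge.
- lid: Loose lid, steel disc and white plastic, about 180 g, lying plug down. Origin at the centre of its underside, z up, x along the grip bar. Plug 70 mm diameter, z 0 to 16; two lugs at its foot at +x and -x, out to 43 mm from the axis, 14 wide, z 0 to 6; disc 104 mm diameter, z 16 to 24; upright grip bar 80 long (x), 14 thick (y), z 24 to 60. A half turn makes no difference.
- lid_bar (a point): Middle of the lid's grip bar, 46 mm above the lid's underside; axes as the lid. The lid enters with its x parallel (either way) to the grinder's x within about 9 degrees, 3 mm play to each side; seated, the disc lies on the collar's rim, so this point is 30 mm above collar_rim (the lid's origin 16 mm below).
- pulse_ring (a joint): Sprung ring in the collar that the lid's lugs push, rad, clockwise positive, 0 at rest. The lugs meet it about 0.2 rad (12 degrees) past entry; then it turns with the lid: halfway reads about 0.5. The spring turns the lid back with 0.05 N m at rest, 0.09 at halfway. From about 0.93 the lock resists strongly and clicks at about 1.1 (lid 75 degrees); stop at 1.2.
- canister_lid: Bystander: round steel lid 96 mm diameter with a round knob, 38 mm high; origin at its underside.
- cup: Bystander: white mug, 76 mm diameter, 60 mm high; origin at its underside.
- pitcher: Bystander: steel jug, 84 mm diameter, 100 mm high; origin at its underside.
- tamper: Bystander: dark tamper, 58 mm diameter, 80 mm high; origin at its underside.
- brush: Bystander: hand brush lying far to the left; origin at its underside.
- tin: Bystander: can, 76 mm diameter, 100 mm high; origin at its underside.
Things that resemble listed ones, but are neither listed nor needed, are in the scene too. What is shaped like the lid but turquoise is not meant.

How it is judged:
By the outcome, as a careful person would: the job done as asked, in the order asked, and still so for the second after the job is handed in, while the arm keeps its last pose, push and grip.
It also fails if it takes over 72 s, if anything falls off the work surface, if the arm or the gripper's body presses on something with over 40 N, if the wrist force passes 120 N, or if a joint passes its speed limit or range.

## Working session

There is one attempt and no reset: what is moved stays moved. The work goes in short steps, Python scripts to look and compute and a tool call to move; the robot and the scene stay as the last step left them, time stands still between calls to the robot, and variables do not carry over. Pictures are saved under pics/ and viewed, at most 10 in all, crops included, and the job is handed in when it is done.

Besides the shell and the picture viewer there is one more tool, called after ">>>" as name(argument=value, ...), one argument or row to a line, values as JSON. jog_arm: Moves the arm, as the interface text tells. Its arguments: {"type":"object","properties":{"deltas":{"type":"string"},"newtons":{"type":"number"}},"required":["deltas"]}

```bash
mkdir -p pics
python3 - <<'E'
from rig import robot
import cv2, numpy as np
a=robot.snapshot("scene");b=robot.snapshot("side")
cv2.imwrite("pics/scene.png",a[...,::-1]);cv2.imwrite("pics/side.png",b[...,::-1])
for n in("scene","side","wrist"):
    c=robot.camera_info(n);print(n,np.round(c["K"],1).tolist(),np.round(c["position"],1),np.round(c["rotation"],3).tolist())
s=robot.sense();print(s["time_s"],s["tool_pos"],np.round(s["tool_rot"],3).tolist(),s["width"],s["ft_force"])
E
```

```text
scene [[347.3, 0.0, 250.6], [0.0, 347.3, 192.8], [0.0, 0.0, 1.0]] [1503.6  138.4  914.9] [[-0.128, 0.63, -0.766], [0.992, 0.094, -0.089], [0.016, -0.771, -0.637]]
side [[462.4, 0.0, 256.6], [0.0, 462.4, 196.9], [0.0, 0.0, 1.0]] [  489.2 -1126.3  1259.6] [[0.999, -0.012, 0.038], [-0.035, -0.696, 0.717], [0.018, -0.718, -0.696]]
wrist [[273.5, 0.0, 255.6], [0.0, 273.5, 188.0], [0.0, 0.0, 1.0]] [159.3 532.3 373. ] [[0.425, 0.859, 0.286], [0.905, -0.404, -0.134], [0.0, 0.316, -0.949]]
0.1 [233.52552861 497.67955226 230.77139442] [[-0.905, 0.425, -0.001], [0.425, 0.905, -0.001], [0.0, -0.001, -1.0]] 85.36480920974037 [ 0.67554178  0.56903875 -0.40216353]
```

View pics/scene.png

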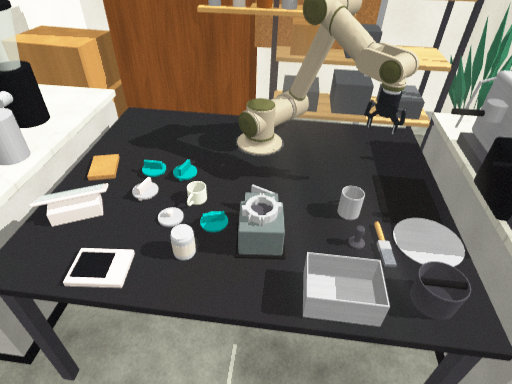

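View pics/side.png

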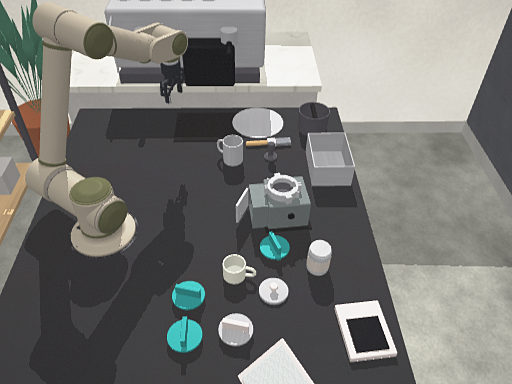

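The lid candidates in the side view are:
- The white disc with a straight bar at (236,330), which fits the description.
- The disc with a round knob at (273,291), which is the canister lid.
- Turquoise look-alikes at (188,295), (184,336) and (275,246).

The grinder is at (283,200) with its door open at (242,205). I'll confirm with an enlarged crop.

```bash
cat > h.py <<'E'
from rig import robot
import cv2, numpy as np
def ray(n,u,v,z,c=None):
    c=c or robot.camera_info(n);K=np.array(c["K"]);R=np.array(c["rotation"]);p=np.array(c["position"])
    d=R@np.linalg.solve(K,[u,v,1]);return np.round(p+d*(z-p[2])/d[2],1)
def proj(n,P,c=None):
    c=c or robot.camera_info(n);q=(np.atleast_2d(P)-c["position"])@np.array(c["rotation"]);q=q@np.array(c["K"]).T
    return np.round(q[:,:2]/q[:,2:],1)
E
python3 - <<'E'
from h import *
b=cv2.imread("pics/side.png");a=cv2.imread("pics/scene.png")
def crop(i,x,y,w,h,s):
    return cv2.resize(i[y:y+h,x:x+w],None,fx=s,fy=s,interpolation=cv2.INTER_CUBIC)
g=crop(b,225,165,100,75,4);l=crop(b,210,305,50,50,6)
t=crop(a,225,175,75,90,4)
o=np.zeros((600,800,3),np.uint8);o[:300,:400]=g;o[300:600,:300]=l;o[:360,420:720]=t
cv2.imwrite("pics/crop.png",o)
E
```

```text
(no output)
```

View pics/crop.png

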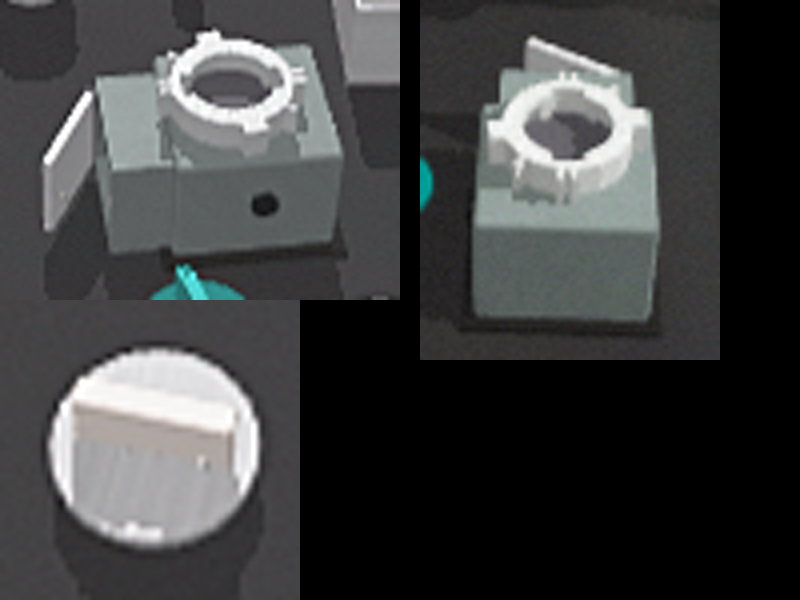

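The crop shows the white lid with its straight bar, and the grinder with its door standing open. Next I'll fit the poses.

Run:
```python
from h import *
from scipy.optimize import least_squares
ci={n:robot.camera_info(n) for n in("side","scene")}
obs=[("side",(90,-75,120),(310,203.7)),("side",(90,75,120),(303,176.2)),("side",(90,-75,0),(307.5,225.7)),("side",(-115,-60,111),(252.5,207)),("side",(-115,60,111),(249.2,183.7)),
("scene",(90,-75,120),(238.7,232)),("scene",(90,75,120),(284.2,232.5)),("scene",(90,-75,0),(238.7,253.7)),("scene",(90,75,0),(283,255))]
def W(p,q):
    c,s=np.cos(p[2]),np.sin(p[2]);return np.array([p[0]+c*q[0]-s*q[1],p[1]+s*q[0]+c*q[1],q[2]])
f=lambda p:np.concatenate([proj(n,W(p,q),ci[n])[0]-u for n,q,u in obs])
r=least_squares(f,[550,0,0]);print("grinder",r.x,np.degrees(r.x[2]),np.round(r.fun,1))
print("rim proj",proj("side",W(r.x,(0,0,150))),proj("scene",W(r.x,(0,0,150))))
print("door hinge top",ray("side",248,188,104),"free top",ray("side",236.2,207,104), "scene",ray("scene",225+(528-420)/4,175+38/4,104),ray("scene",225+(622-420)/4,175+73/4,104))
for u in[(222.5,322.2),(249.2,326.7),(224.2,318.3),(249.7,322.8)]:print("bar",ray("side",*u,60))
print("disc",ray("side",235.8,329.3,22))
```

```text
grinder [550.   0.   0.] 0.0 [-25.7  18.4 -22.   15.1 -25.2  19.4 -29.2  14.5 -25.4  13.  -21.4 -24.9
 -23.3 -21.1 -19.9 -22.1 -23.2 -19. ]
rim proj [[256.9 200.4]] [[242.8 186. ]]
door hinge top [522.3 111.7 104. ] free top [478.7  14.7 104. ] scene [478.6  24.6 104. ] [517.3 116.3 104. ]
bar [ 436.7 -411.9   60. ]
bar [ 514.  -428.4   60. ]
bar [ 441.4 -399.2   60. ]
bar [ 515.7 -415.8   60. ]
disc [ 474.8 -413.9   22. ]
```

```bash
sed -i 's/return np.round(q\[:,:2\]\/q\[:,2:\],1)/return q[:,:2]\/q[:,2:]/' h.py
python3 - <<'E'
from h import *
from scipy.optimize import least_squares
ci={n:robot.camera_info(n) for n in("side","scene")}
obs=[("side",(90,-75,120),(310,203.7)),("side",(90,75,120),(303,176.2)),("side",(90,-75,0),(307.5,225.7)),("side",(-115,-60,111),(252.5,207)),("side",(-115,60,111),(249.2,183.7)),
("scene",(90,-75,120),(238.7,232)),("scene",(90,75,120),(284.2,232.5)),("scene",(90,-75,0),(238.7,253.7)),("scene",(90,75,0),(283,255))]
def W(p,q):
    c,s=np.cos(p[2]),np.sin(p[2]);return np.array([p[0]+c*q[0]-s*q[1],p[1]+s*q[0]+c*q[1],q[2]])
f=lambda p:np.concatenate([proj(n,W(p,q),ci[n])[0]-u for n,q,u in obs])
r=least_squares(f,[550,0,0]);print("grinder",r.x,np.degrees(r.x[2]),np.round(r.fun,1))
for q in[(-115,50,60),(-115,-50,60),(-60,0,150)]:print(W(r.x,q))
print("rim proj",proj("side",W(r.x,(0,0,150))),proj("scene",W(r.x,(0,0,150))))
E
```

```text
grinder [6.42963087e+02 7.83362194e+01 9.48133777e-02] 5.432406381148834 [ 0.7 -0.3 -0.8 -1.1  0.   0.7 -0.4 -0.2 -1.1  0.  -0.7 -1.5  1.1 -0.3
 -0.5  1.6 -0.6  1.9]
[523.74603156 117.22443888  60.        ]
[533.21317017  17.67358109  60.        ]
[583.23257265  72.65593622 150.        ]
rim proj [[282.25774453 184.55444323]] [[262.1569162  205.41046419]]
```

The grinder is at about (643, 78) with yaw 5.4°, and the lid's bar is at (477, −414) with direction −12.3°. The door is open about 30°. I'll move in front of the door with the fingers shut.

>>> jog_arm(
  deltas="0 20 -45 0 6; 0 40 -90 0 12; 0 60 -135 0 18; 0 80 -180 0 24; 0 100 -225 0 30.4",
  newtons=40,
)

```text
time_s: 0.6
tool_pos: [333.2, 272.6, 231.2]
tool_rot: [[-0.996, -0.092, -0.0], [-0.092, 0.996, -0.0], [0.0, -0.0, -1.0]]
ft_force: [1.4, 0.2, -0.4]
width: 12.0
finger_force: 0.0
```

>>> jog_arm(
  deltas="0 21 -45 -10 0; 0 42 -90 -20 0; 0 63 -135 -35 0; 0 84 -180 -60 0; 0 104 -225 -80 0",
)

```text
time_s: 1.1
tool_pos: [432.8, 57.6, 155.1]
tool_rot: [[-0.996, -0.087, -0.0], [-0.087, 0.996, 0.0], [0.0, 0.0, -1.0]]
ft_force: [1.1, 0.7, 0.6]
width: -0.3
finger_force: 0.0
```

>>> jog_arm(
  deltas="0 0 0 -25 0; 0 0 0 -50 0; 0 0 0 -76 0; 0 0 0 -76 0; 0 0 0 -76 0",
)

```text
time_s: 1.6
tool_pos: [432.7, 59.5, 80.3]
tool_rot: [[-0.996, -0.088, -0.001], [-0.088, 0.996, 0.0], [0.001, 0.0, -1.0]]
ft_force: [0.4, 0.8, -0.1]
width: -0.5
finger_force: 0.0
```

>>> jog_arm(
  deltas="0 12 -10 -4 0; 0 24 -14 -4 0; 0 36 -16 -4 0; 0 48 -18 -4 0; 0 58 -20 -4 0",
)

```text
time_s: 2.1
tool_pos: [492.3, 38.7, 76.8]
tool_rot: [[-0.996, -0.088, 0.002], [-0.088, 0.996, -0.001], [-0.002, -0.001, -1.0]]
ft_force: [-1.2, 0.0, 1.3]
width: -0.1
finger_force: 0.3
```

>>> jog_arm(
  deltas="0 3 0 0 0; 0 6 0 0 0; 0 9 0 0 0; 0 12 0 0 0; 0 12 0 0 0",
)

```text
time_s: 2.6
tool_pos: [502.1, 39.5, 75.9]
tool_rot: [[-0.996, -0.088, -0.001], [-0.088, 0.996, -0.0], [0.001, 0.0, -1.0]]
ft_force: [-2.9, -0.9, 2.3]
width: 0.1
finger_force: 1.6
```

>>> jog_arm(
  deltas="0 2 0 0 0; 0 4 0 0 0; 0 6 0 0 0; 0 8 0 0 0; 0 8 0 0 0",
)

```text
time_s: 3.1
tool_pos: [510.9, 39.5, 75.9]
tool_rot: [[-0.996, -0.088, 0.0], [-0.088, 0.996, 0.0], [-0.0, 0.0, -1.0]]
ft_force: [-0.8, 0.9, -0.6]
width: 0.2
finger_force: 0.3
```

Run:
```python
from h import *
a=robot.snapshot("side")[...,::-1]
cv2.imwrite("pics/d1.png",cv2.resize(a[150:250,215:325],None,fx=5,fy=5,interpolation=cv2.INTER_CUBIC))
print(robot.sense()["ft_force"],robot.sense()["tool_pos"])
```

```text
[-0.57781451  0.20442455  0.6138998 ] [510.84334135  39.55824058  75.90008947]
```

View pics/d1.png

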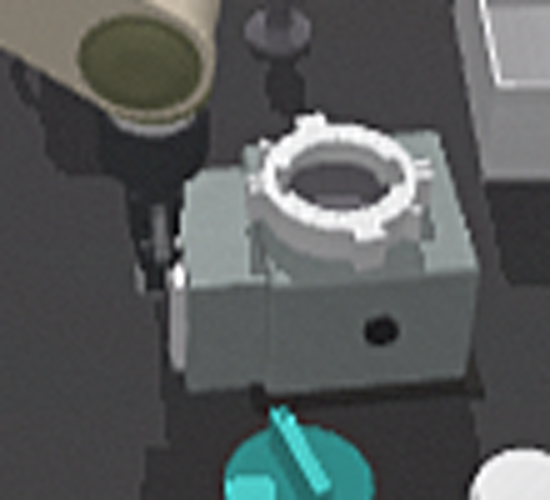

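The door at crop (178,320) lies flat on the compartment front. The force dropped to about zero, which fits the catch drawing it home. I'll push a little further to confirm a hard stop.

>>> jog_arm(
  deltas="0 1 0 0 0; 0 2 0 0 0; 0 3 0 0 0; 0 4 0 0 0; 0 4 0 0 0",
)

```text
time_s: 3.65
tool_pos: [511.1, 39.6, 75.8]
tool_rot: [[-0.996, -0.088, -0.008], [-0.088, 0.996, -0.0], [0.008, 0.001, -1.0]]
ft_force: [-17.9, -3.0, 11.8]
width: -0.0
finger_force: 8.9
```

The hard stop is at −18 N and x=511, matching the predicted shut position. I'll retreat and go to the lid.

>>> jog_arm(
  deltas="0 -20 0 0 0; 0 -40 0 0 0; 0 -45 0 40 0; 0 -45 0 85 0; 50 -45 -30 125 0",
)

```text
time_s: 4.15
tool_pos: [469.5, 11.0, 203.1]
tool_rot: [[-0.996, -0.091, 0.002], [-0.091, 0.996, 0.0], [-0.002, 0.0, -1.0]]
ft_force: [1.6, -0.2, -0.4]
width: 13.5
finger_force: 0.0
```

>>> jog_arm(
  deltas="100 1 -48 0 -4; 100 2 -96 0 -8; 100 3 -144 0 -12; 100 3 -192 0 -17; 100 3 -240 0 -17",
)

```text
time_s: 4.65
tool_pos: [472.5, -232.6, 201.1]
tool_rot: [[-0.978, 0.21, 0.001], [0.21, 0.978, -0.001], [-0.001, -0.0, -1.0]]
ft_force: [0.4, 0.3, 0.7]
width: 85.0
finger_force: 0.0
```

>>> jog_arm(
  deltas="100 1 -48 0 0; 100 1 -96 0 0; 100 1 -120 0 0; 100 1 -120 0 0; 100 1 -120 0 0",
)

```text
time_s: 5.15
tool_pos: [473.5, -350.4, 200.6]
tool_rot: [[-0.978, 0.208, -0.0], [0.208, 0.978, 0.001], [0.0, 0.001, -1.0]]
ft_force: [0.3, 0.1, 0.5]
width: 85.8
finger_force: 0.0
```

Run:
```python
from h import *
s=robot.sense();c=robot.camera_info("wrist")
a=robot.snapshot("wrist")[...,::-1]
cv2.imwrite("pics/w1.png",a)
import pickle;pickle.dump((s,c),open("w1.pkl","wb"))
print(s["tool_pos"],np.degrees(np.arctan2(s["tool_rot"][1][0],s["tool_rot"][0][0])),proj("wrist",[477,-414,60],c))
```

```text
[ 473.54199216 -350.35217719  200.57231828] 167.99608369936956 [[199.19649999 191.83371349]]
```

View pics/w1.png

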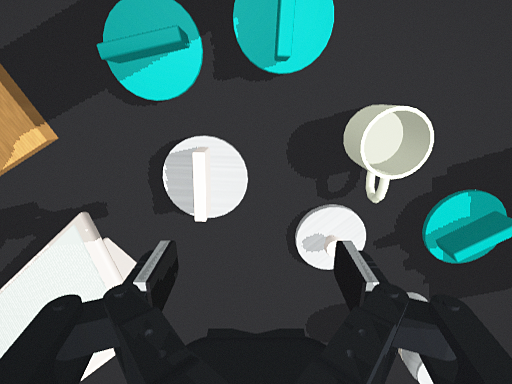

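The wrist view shows the white lid at (205,178), with the bar's top running from (199,149) to (201,221). The canister lid at (331,237) and the mug stay clear of the approach.

Run:
```python
from h import *
import pickle;s,c=pickle.load(open("w1.pkl","rb"))
a=cv2.imread("pics/w1.png")[130:230,155:255].astype(int)
m=((a.min(2)>225)).astype(np.uint8);n,l,st,ce=cv2.connectedComponentsWithStats(m)
i=1+st[1:,4].argmax();p=cv2.minAreaRect(np.argwhere(l==i)[:,::-1].astype(np.float32));b=cv2.boxPoints(p)+[155,130];print(p,b.tolist())
w=np.array([ray("wrist",*q,60,c) for q in b]);print(w,w.mean(0))
for e in(w[1]-w[0],w[2]-w[1]):print(np.hypot(*e[:2]),np.degrees(np.arctan2(e[1],e[0])))
for q in[(193,149),(206,149),(207,221),(195,221)]:print(ray("wrist",*q,60,c))
print("disc",ray("wrist",205,178,23,c))
```

```text
((57.349998474121094, 44.549991607666016), (82.8516616821289, 66.72406005859375), 71.56505584716797) [[167.60000324249268, 145.79999542236328], [230.90000915527344, 124.69999694824219], [257.09999084472656, 203.29998779296875], [193.79998779296875, 224.39998626708984]]
[[ 421.4 -432.2   60. ]
 [ 414.3 -363.1   60. ]
 [ 503.5 -354.8   60. ]
 [ 513.6 -430.7   60. ]] [ 463.2 -395.2   60. ]
69.4638035238497 95.86653313503223
89.5853224585367 5.31602664025856
[ 430.2 -407.5   60. ]
[ 433.  -394.2   60. ]
[ 512.7 -414.9   60. ]
[ 509.8 -428.2   60. ]
disc [ 472.2 -412.8   23. ]
```

>>> jog_arm(
  deltas="100 0 -31 -20 -1.5; 100 0 -62 -60 -1.5; 100 0 -62 -100 -1.5; 100 0 -62 -140 -1.5; 100 0 -62 -155 -1.5",
)

```text
time_s: 5.7
tool_pos: [472.9, -409.7, 42.3]
tool_rot: [[-0.973, 0.232, -0.004], [0.232, 0.973, 0.005], [0.005, 0.004, -1.0]]
ft_force: [-0.3, -0.0, 0.0]
width: 85.7
finger_force: 0.0
```

>>> jog_arm(
  deltas="100 0 0 -7 0; 100 0 0 -15 0; 60 0 0 -15 0; 20 0 0 -15 0; 0 0 0 -15 0",
  newtons=60,
)

```text
time_s: 6.2
tool_pos: [473.9, -412.8, 31.9]
tool_rot: [[-0.973, 0.233, 0.001], [0.233, 0.973, -0.001], [-0.001, -0.001, -1.0]]
ft_force: [0.5, -0.5, 0.6]
width: 43.9
finger_force: 0.0
```

>>> jog_arm(
  deltas="0 0 0 0 0; 0 0 0 0 0; 0 0 0 0 0; 0 0 0 0 0; 0 0 0 0 0",
)

```text
time_s: 6.7
tool_pos: [473.8, -412.8, 31.5]
tool_rot: [[-0.972, 0.233, 0.001], [0.233, 0.972, -0.001], [-0.001, -0.001, -1.0]]
ft_force: [1.1, 0.3, 6.1]
width: 13.1
finger_force: 59.8
```

Gripped at 13.1 mm wide. Now I'll lift and carry it to in front of the collar.

>>> jog_arm(
  deltas="0 0 0 20 0; 0 0 0 55 0; 0 0 0 95 0; 0 0 0 140 0; 0 0 0 185 0",
)

```text
time_s: 7.2
tool_pos: [473.2, -412.1, 216.9]
tool_rot: [[-0.972, 0.233, -0.001], [0.233, 0.972, 0.001], [0.001, 0.001, -1.0]]
ft_force: [0.8, -1.0, -1.4]
width: 13.0
finger_force: 58.8
```

>>> jog_arm(
  deltas="0 0 30 20 2; 0 0 70 25 6; 0 0 115 25 10; 0 0 160 25 14; 0 0 205 25 18.5",
)

```text
time_s: 7.7
tool_pos: [473.0, -205.6, 240.4]
tool_rot: [[-0.996, -0.09, -0.001], [-0.09, 0.996, 0.001], [0.001, 0.001, -1.0]]
ft_force: [0.9, -0.3, -1.5]
width: 13.0
finger_force: 58.9
```

>>> jog_arm(
  deltas="0 0 45 0 0; 0 0 90 0 0; 0 10 135 0 0; 0 20 180 0 0; 0 30 225 0 0",
)

```text
time_s: 8.2
tool_pos: [503.3, 19.4, 240.6]
tool_rot: [[-0.996, -0.087, -0.001], [-0.087, 0.996, 0.0], [0.001, 0.0, -1.0]]
ft_force: [0.9, -0.6, -1.0]
width: 13.1
finger_force: 58.9
```

>>> jog_arm(
  deltas="0 0 25 0 0; 0 0 50 0 0; 0 0 50 0 0; 0 0 50 0 0; 0 0 50 0 0",
)

```text
time_s: 8.7
tool_pos: [503.5, 66.8, 240.6]
tool_rot: [[-0.996, -0.087, -0.001], [-0.087, 0.996, -0.0], [0.001, -0.0, -1.0]]
ft_force: [0.2, -0.4, -1.5]
width: 13.2
finger_force: 59.0
```

Run:
```python
from h import *
s=robot.sense();c=robot.camera_info("wrist")
a=robot.snapshot("wrist")[...,::-1]
cv2.imwrite("pics/w2.png",a)
cv2.imwrite("pics/w2b.png",cv2.resize(a,(800,600),interpolation=cv2.INTER_CUBIC))
import pickle;pickle.dump((s,c),open("w2.pkl","wb"))
print(s["tool_pos"],s["width"],s["finger_force"],s["ft_force"],np.degrees(np.arctan2(s["tool_rot"][1][0],s["tool_rot"][0][0])),proj("wrist",[643,78,150],c)*1.5625)
```

```text
[503.5016783   66.78315311 240.6442377 ] 13.232803331166094 58.98839056491852 [ 0.2308095  -0.41829798 -1.47407539] -175.01667890627542 [[397.74253762 494.70702279]]
```

View pics/w2b.png

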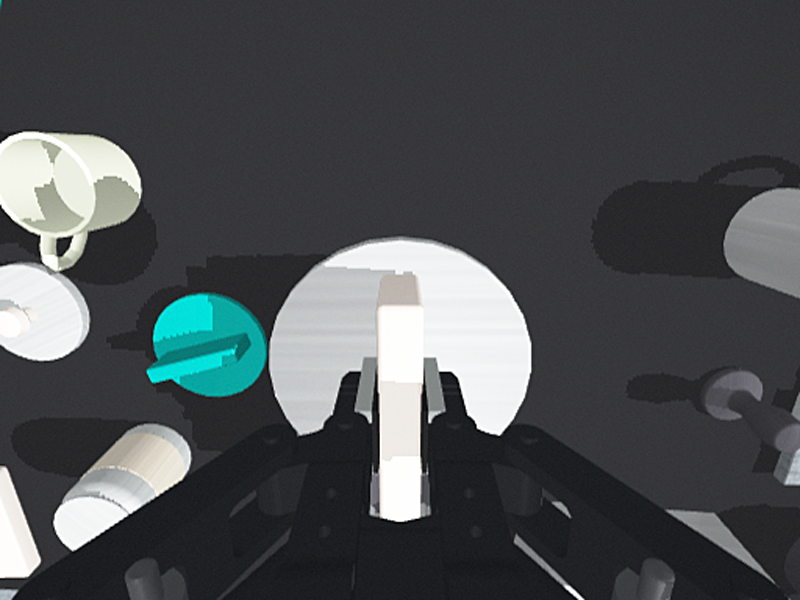

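The lid is held squarely in the wrist view, with the disc spanning x 269–531 and the near top edge of the bar at (400,305). The collar is hidden beneath the gripper, so I'll move to the collar's far right side to see it.

>>> jog_arm(
  deltas="0 20 -35 0 0; 0 50 -70 0 0; 0 85 -105 0 0; 0 125 -130 0 0; 0 165 -150 0 0",
)

```text
time_s: 9.25
tool_pos: [669.6, -85.7, 240.7]
tool_rot: [[-0.996, -0.085, -0.0], [-0.085, 0.996, -0.0], [0.0, -0.0, -1.0]]
ft_force: [0.8, 0.0, -1.2]
width: 13.3
finger_force: 59.0
```

>>> jog_arm(
  deltas="0 15 0 0 0; 0 25 0 0 0; 0 25 0 0 0; 0 25 0 0 0; 0 25 0 0 0",
)

```text
time_s: 9.75
tool_pos: [693.0, -82.8, 241.2]
tool_rot: [[-0.996, -0.087, -0.0], [-0.087, 0.996, -0.0], [0.0, -0.0, -1.0]]
ft_force: [-0.3, -0.5, -2.1]
width: 13.0
finger_force: 59.1
```

Run:
```python
from h import *
import pickle
s,c=pickle.load(open("w2.pkl","rb"))
k=1/1.5625;R=np.array(s["tool_rot"])
print("bar end in tool",R.T@(ray("wrist",400*k,305*k,269.1,c)-s["tool_pos"]), "w",ray("wrist",378*k,305*k,269.1,c)-ray("wrist",423*k,305*k,269.1,c))
print("disc near",R.T@(ray("wrist",400*k,237*k,225,c)-s["tool_pos"]),"L/R",[R.T@(ray("wrist",u*k,355*k,233,c)-s["tool_pos"]) for u in(269,531)])
s=robot.sense();c=robot.camera_info("wrist")
a=robot.snapshot("wrist")[...,::-1]
cv2.imwrite("pics/w3.png",a)
cv2.imwrite("pics/w3b.png",cv2.resize(a[0:288,128:512],(800,600),interpolation=cv2.INTER_CUBIC))
pickle.dump((s,c),open("w3.pkl","wb"))
print(s["tool_pos"],proj("wrist",[643,78,150],c))
```

```text
bar end in tool [ 40.65257688   0.24351971 -28.42893138] w [  1.1 -12.7   0. ]
disc near [51.65133742  0.40818887 15.67832597] L/R [array([  7.00679268, -50.46375731,   7.65587517]), array([ 6.86572041, 51.30868442,  7.64165612])]
[692.99295565 -82.75343313 241.21894512] [[445.72460738 152.98180128]]
```

View pics/w3b.png

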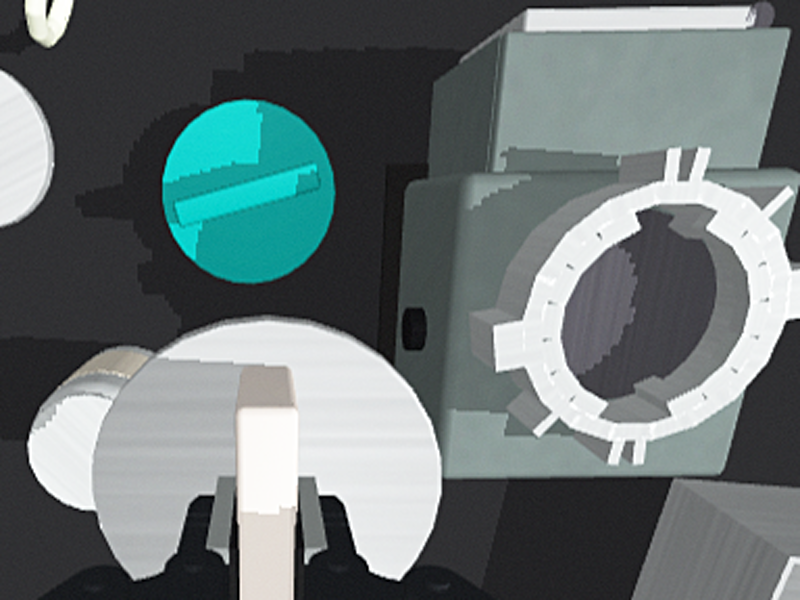

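The wrist view shows the door flat on its front at (640,18). In the collar, the twin ribs' outer ends are at (688,150) and (627,463), and the half ribs' outer ends at about (790,190) and (539,433).

Run:
```python
from h import *
import pickle
s,c=pickle.load(open("w3.pkl","rb"))
P=lambda x,y:ray("wrist",128+x*.48,y*.48,150,c)
for A,B in(((688,150),(627,463)),((790,190),(540,433))):
    a,b=P(*A),P(*B);d=b-a;print(a,b,(a+b)/2,np.hypot(*d[:2]),np.degrees(np.arctan2(d[1],d[0])))
# outer rim circle (54) points in the picture between ribs, and lip bore
pts=np.array([P(*q) for q in[(720,187),(655,185),(560,262),(535,320),(527,367),(548,405),(600,437),(650,438),(700,420),(752,362),(783,312)]])
from scipy.optimize import least_squares
r=least_squares(lambda p:np.hypot(*(pts[:,:2]-p[:2]).T)-p[2],[643,78,54]);print(r.x,np.round(r.fun,1))
print(s["tool_pos"],np.degrees(np.arctan2(s["tool_rot"][1][0],s["tool_rot"][0][0])))
```

```text
[579.   68.1 150. ] [708.7  82.4 150. ] [643.85  75.25 150.  ] 130.48593793968763 6.291701761284068
[589.5 112.  150. ] [697.7  39.8 150. ] [643.6  75.9 150. ] 130.07720784211202 -33.714500692734575
[644.33900872  75.23503303  52.36756839] [ 2.   2.  -2.9 -2.7  1.5  0.9  1.3  0.9  0.6 -3.8  0.1]
[692.99295565 -82.75343313 241.21894512] -174.99250717068674
```

The collar centre is (643.8, 75.8) with yaw 6.2°. I'll move over it.

>>> jog_arm(
  deltas="0 -12 38 0 1.1; 0 -24 76 0 1.1; 0 -36 114 0 1.1; 0 -44 142 0 1.1; 0 -49 158 0 1.1",
)

```text
time_s: 10.3
tool_pos: [643.5, 77.7, 241.7]
tool_rot: [[-0.994, -0.109, 0.001], [-0.109, 0.994, 0.0], [-0.001, 0.0, -1.0]]
ft_force: [-0.2, -0.9, -2.2]
width: 13.1
finger_force: 59.1
```

>>> jog_arm(
  deltas="0 0 0 -15 0; 0 0 0 -30 0; 0 0 0 -40 0; 0 0 0 -47 0; 0 0 0 -47 0",
)

```text
time_s: 10.8
tool_pos: [644.4, 75.1, 193.1]
tool_rot: [[-0.994, -0.106, -0.001], [-0.106, 0.994, 0.0], [0.001, 0.0, -1.0]]
ft_force: [-0.0, 1.1, -0.3]
width: 12.9
finger_force: 59.3
```

Run:
```python
from h import *
s=robot.sense();print(s["tool_pos"],np.degrees(np.arctan2(s["tool_rot"][1][0],s["tool_rot"][0][0])),s["ft_force"])
```

```text
[644.40024096  75.07888832 193.11588887] -173.90363629882995 [-0.02152545  1.05962619 -0.29448689]
```

>>> jog_arm(
  deltas="0 0 0.5 -6 0; 0 0 0.5 -10 0; 0 0 0.5 -13 0; 0 0 0.5 -15 0; 0 0 0.5 -17 0",
)

```text
time_s: 11.3
tool_pos: [644.6, 76.0, 176.8]
tool_rot: [[-0.994, -0.107, 0.0], [-0.107, 0.994, -0.0], [-0.0, -0.0, -1.0]]
ft_force: [0.5, 0.6, -1.8]
width: 13.0
finger_force: 59.3
```

>>> jog_arm(
  deltas="0 0 0 -2 0; 0 0 0 -4 0; 0 0 0 -6 0; 0 0 0 -8 0; 0 0 0 -8 0",
)

```text
time_s: 11.8
tool_pos: [644.4, 76.0, 168.5]
tool_rot: [[-0.994, -0.107, -0.001], [-0.107, 0.994, 0.0], [0.001, 0.0, -1.0]]
ft_force: [-0.1, -0.2, -2.6]
width: 13.2
finger_force: 59.3
```

>>> jog_arm(
  deltas="0 0 0 -1 0; 0 0 0 -2 0; 0 0 0 -3 0; 0 0 0 -3.5 0; 0 0 0 -3.5 0",
)

```text
time_s: 12.3
tool_pos: [644.6, 76.0, 165.5]
tool_rot: [[-0.994, -0.107, 0.0], [-0.107, 0.994, -0.0], [-0.0, -0.0, -1.0]]
ft_force: [-0.5, 0.8, -1.1]
width: 13.2
finger_force: 59.4
```

>>> jog_arm(
  deltas="0 0 0 -0.5 0; 0 0 0 -1 0; 0 0 0 -1.5 0; 0 0 0 -1.5 0; 0 0 0 -1.5 0",
)

```text
time_s: 12.8
tool_pos: [644.6, 76.0, 165.4]
tool_rot: [[-0.994, -0.107, 0.002], [-0.107, 0.994, -0.0], [-0.002, -0.0, -1.0]]
ft_force: [-3.2, -1.4, 8.7]
width: 13.2
finger_force: 60.7
```

>>> jog_arm(
  deltas="0 0 0 1 -4; 0 0 0 1 -8; 0 0 0 1 -12; 0 0 0 1 -16; 0 0 0 1 -20",
  newtons=80,
)

```text
time_s: 13.3
tool_pos: [644.8, 75.6, 165.5]
tool_rot: [[-0.97, 0.242, 0.001], [0.242, 0.97, -0.001], [-0.001, -0.001, -1.0]]
ft_force: [-1.2, -2.7, 3.3]
width: 12.6
finger_force: 78.3
```

>>> jog_arm(
  deltas="0 0 0 0 -4; 0 0 0 0 -8; 0 0 0 0 -12; 0 0 0 0 -16; 0 0 0 0 -20",
)

```text
time_s: 13.8
tool_pos: [644.7, 75.4, 165.5]
tool_rot: [[-0.829, 0.56, 0.001], [0.56, 0.829, -0.001], [-0.001, -0.0, -1.0]]
ft_force: [-2.5, -1.9, 3.2]
width: 12.7
finger_force: 78.3
```

>>> jog_arm(
  deltas="0 0 0 0 0; 0 0 0 0 0; 0 0 0 0 0; 0 0 0 0 0; 0 0 0 0 0",
)

```text
time_s: 14.3
tool_pos: [644.8, 75.5, 165.5]
tool_rot: [[-0.831, 0.556, 0.001], [0.556, 0.831, -0.001], [-0.001, -0.0, -1.0]]
ft_force: [-0.3, -5.0, 5.8]
width: 12.9
finger_force: 78.6
```

Run:
```python
from h import *
s=robot.sense();print(s["tool_pos"],np.degrees(np.arctan2(s["tool_rot"][1][0],s["tool_rot"][0][0])),s["ft_force"],s["moment"])
c=robot.camera_info("wrist")
a=robot.snapshot("wrist")[...,::-1];b=robot.snapshot("side")[...,::-1];d=robot.snapshot("scene")[...,::-1]
o=np.zeros((600,800,3),np.uint8)
o[:300,:400]=cv2.resize(a,(400,300));o[300:,:400]=cv2.resize(b[150:240,215:335],(400,300),interpolation=cv2.INTER_CUBIC)
o[:450,400:]=cv2.resize(d[165:255,220:300],(400,450),interpolation=cv2.INTER_CUBIC)
cv2.imwrite("pics/f1.png",o)
```

```text
[644.83567593  75.49487275 165.47166588] 146.2012980765606 [-0.33570374 -4.95393504  5.83312519] [-0.63571565  0.27974333  0.07058738]
```

View pics/f1.png

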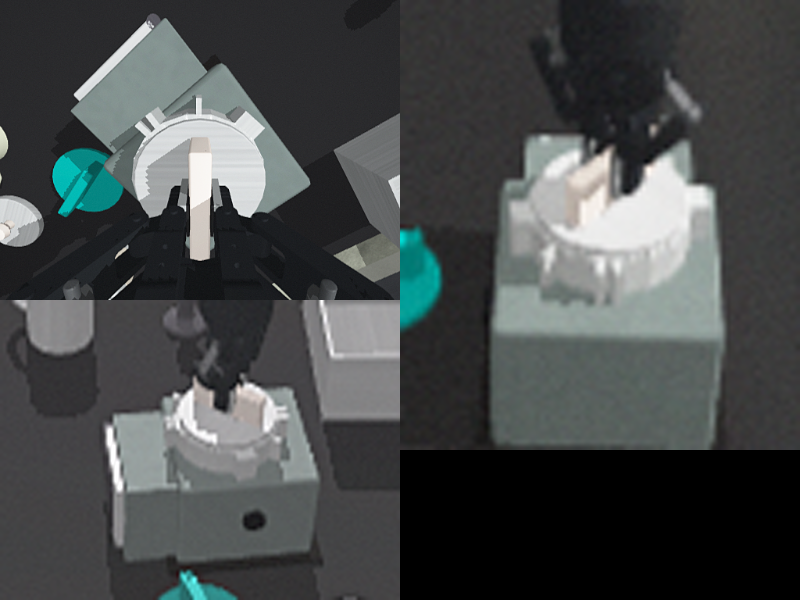

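The bar points straight at the single thin rib (199,105). The door is still shut, and the spring's return moment reads 0.07 N m. I'll hand the job in.

```bash
python3 -c "
from rig import robot
print(robot.hand_in())"
```

```text
the job is handed in; nothing more can be done
None
```

The door is shut on its catch, and I handed in with the lid gripped at the halfway rib, held against its spring and well short of the lock click; no verdict came back.

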